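# Find which way the oiler cap unscrews and hold it off its filler neck

## Robot

A 6-joint arm with a two-finger parallel gripper is mounted at the origin on the work surface; the furniture and walls round the work are solid. World frame = base frame: x ahead of the robot, y to its left, z up, the work surface at z = 0. Lengths are in m, angles in rad, forces in N, time in s.
With the tool pointing down it reaches from about 0.375 to 0.975 m from the base axis. Payload 3.8 kg.
Tool frame: the origin (TCP) lies on the centre line of the jaws, within the pads' length; the fingertips stand 14 mm ahead of it and the grasp point (between the pads) lies 5 mm behind it (bot.finger_overhang is the distance from the TCP to the fingertips, in m); y points along the fingers, x is the direction in which the jaws open and shut, and the axes are right-handed (so a half turn about y gives the same grasp; the last joint's range is limited). The gripper opens to 85 mm and grips with 20 to 120 N. Pads are 22 mm wide; open, the fingers measure 114 mm over their backs; the gripper's body (76 mm by 85 mm) begins 54 mm behind the grasp point. The pads swing forward as they close: fully open they stand 13 mm farther back than shut.
Start: joints at [-1.216, 0.264, 1.604, -0, 1.274, -0.037], TCP at [0.258, -0.624, 0.245] pointing down, gripper open.
Joint ranges: [-2.63, 2.63], [-0.94, 2.18], [0.31, 2.57], [-1.31, 4.45], [0, 2.66], [-2.55, 2.55]. Speed limits (rad/s): [2.57, 2.57, 3.14, 3.14, 3.14, 3.14].

## Interface

Orientations are given as a rotation vector (axis times angle).
In Python, from workcell import readout, read_camera, bot, spotter gives the robot as it stands.
- The arm moves only by the tool jog_arm, never from a script. Its argument "increments" is a list of rows, each a list of 7 numbers: the shift along the tool's x, y, z in m, then the turn, a rotation vector about the tool's x, y, z in rad, then the opening, from 0 (shut) to 1 (fully open). A call has 1 to 10 rows; each row shifts and turns the pose as measured when the row begins, along the tool's axes as they then stand; what a row does not reach is not made up. A row lasts 1/8 s, in which the tool goes at most 62.5 mm and 10.7 degrees, less where a joint would pass 70% of its speed; a pose out of reach is approached as far as the arm can. A call with a gripper value outside its range is refused whole. The fingers move at their own pace and stop on an object; "force" is the grip in N (left out, the last holds). Time passes only in rows, so rows that do not move let the fingers close. It gives the time, the measured TCP pose, the force and the opening at its end, in the units of the state.
- readout.read_state(): the state, without advancing time (a new reading comes with each control period).
- read_camera(name): name is "scene" or "top" or "wrist"; returns a dict with "img" (384x512x3 uint8, blue, green, red), "range_z" (384x512 float32, m along the optical axis (not along the pixel's ray), 0 where there is no reading), "fx", "fy", "cx", "cy" (pixels), "world_from_camera" (4x4, takes a point from camera to world coordinates). Camera axes: x right, y down, z forward; pixel columns grow to the right and rows downward; lengths in m; the calibration is good to about 2 mm. A picture is of the moment at which its call begins.
- bot.finish_job(): hands the job in, once; it reports no verdict.
Trained networks look in a picture, given as the dict that the camera call returned (one of the last four; its "shot" number tells which), for a name from the list of things; names that differ only in an ending like _2 or _b are one class to them, and where a whole thing is asked for, a point or a joint stands for the part that bears it (a point fixed in the world has none). Each returns a list of dicts, best first, with "p" (0 to 1); they miss things now and then, are a little off and sometimes report something else, mostly with a low value. They report only what shows in the picture. A call takes as long as a camera call.
- spotter.masks_of(picture, thing): "mask" (384x512 bool, what is visible of it) and "location" ([column, row] in pixels, amid what is visible of it).
- spotter.spot_point(picture, thing): "location" ([column, row] in pixels: a listed point, or the origin of a listed thing).
The state is a dict: "time": time; "q": joint angles; "joint_vel": joint speeds; "joint_torque": joint torques, N m; "tool_pos": TCP position; "tcp_rot": TCP orientation; "wrist_force": force on the tool from outside, world axes, zero at the start; "torque": the same for the moment, N m; "width": opening from 0.0 (shut) to 1.0 (fully open).
Only numpy, scipy, OpenCV 4.12 (cv2) and the standard library are available. Lean on these libraries where they do the work, as an engineer would, in place of code of your own. Each camera call takes 0.05 s, during which the arm holds its last target. There are 200 camera calls.

## Task

I want to top up the oiler of this compressed-air unit. Lift the wooden offcut off it and set it down flat on the bare bench, a good hand's width away from the unit; then take off the orange filler cap - its quarter-turn thread may be left- or right-handed, so try both ways, turn it to its stop and lift it straight up. Finish with the cap still gripped and held still and upright, about 10 cm straight above its seat, and leave the loose tool handle, folding rule, brush and clamp where they lie.

Things in the scene. Friction and masses are not known exactly. Their poses are not given: they have to be found in the camera images.
- air_unit: Compressed-air service unit fixed to the bench: grey metal body on a dark foot, 84 x 200 x 50 mm (x, y, z), brass pipe ends (to 106 mm from the centre) at both y ends, a round gauge on its -x side. Origin: centre of its underside, z up. On it, at its own y = +50 mm, the orange cap.
- knob (a point): Centre of the flat top of the blue ribbed pressure knob on the unit, 92 mm above the bench, 54 mm diameter, 100 mm from the cap's axis (at the unit's y = -50 mm). It is fixed and plays no part.
- seat (a point): Centre of the seat on the unit's top (50 mm above the bench) on which the cap's rim rests; it is the foot of the aluminium filler neck hidden in the cap (45 mm wide, 26 mm high). Axis vertical; axes as the unit's.
- cap: Orange ribbed round filler cap, 54 mm diameter, 42 mm high, about 0.12 kg, loose, hollow below. Origin: centre of its lower rim, z up; starts with its x axis along the unit's x within 2 degrees. Turns almost freely, does not rise while turning; locked, it has 1 mm sideways and 2 mm upward play. Left- or right-handed: differs from start to start, cannot be seen.
- cap_top (a point): Centre of the cap's flat top (black disc), 92 mm above the bench when seated. Turned the right way, the cap comes free from about 1.05 rad (60 degrees) of turn on, until a hard stop at about 1.2 rad; there, or against that stop, it lifts straight up, 30 mm to clear the neck. The wrong way it meets a hard stop within 10 degrees (15 if pushed hard); it cannot be pulled off while locked.
- offcut: Loose planed hardwood block, 42 x 130 x 47 mm (x, y, z), about 0.16 kg, lying across the tops of the cap and the blue knob (underside 92 mm above the bench), its length along the unit's y. Origin: centre of its underside, z up.
- handle: Turned wooden tool handle with a brass ferrule, without a tool, 53 x 96 x 18 mm, lying on the bench; a bystander. Origin: centre of the underside.
- rule: Folded wooden rule, 16 x 203 x 15 mm, lying on the bench; a bystander. Origin: centre of the underside.
- brush: Round paint brush with orange and green handle, 23 x 201 x 18 mm, lying on the bench; a bystander. Origin: centre of the underside.
- clamp: Small steel bar clamp with red handle, 89 x 176 x 26 mm, lying on the bench; a bystander. Origin: centre of the underside.

How it is judged:
On the way, in this order (a step that is already met when the one before it is completed fails the run):
1. the offcut lies flat and released on the bench, its centre more than 12 cm from the unit's, with the cap still on its seat (height (world z) of offcut below 0.01 m and angle between offcut's own z axis and vertical below 0.15 rad and horizontal distance between offcut and air_unit above 0.12 m and contact force between offcut and air_unit below 0.1 N and contact force between the fingers and offcut below 0.1 N and linear speed of offcut below 0.02 m/s and distance of cap from where it was at the start of the episode below 0.008 m), for 0.2 s.
2. the cap is gripped and clear of its neck, more than 30 mm above its seat (z of cap in the frame of seat above 0.03 m and horizontal distance between cap and seat below 0.04 m and contact force between the fingers and cap above 1 N), for 0.1 s.
At the end, for the whole second after the job is handed in: Cap gripped, still (< 3 cm/s), upright (14 deg), rim 6-16 cm above the seat and within 4 cm of its axis, touching neither unit nor offcut; offcut flat, released on the bench, centre over 12 cm from the unit's, not touching it; handle, rule, brush, clamp moved under 3 cm (z of cap in the frame of seat between 0.06 and 0.16 m and horizontal distance between cap and seat below 0.04 m and angle between cap's own z axis and vertical below 0.25 rad and linear speed of cap below 0.03 m/s and contact force between the fingers and cap above 1 N and contact force between each of cap, offcut and air_unit below 0.1 N and contact force between each of cap, the fingers and offcut below 0.1 N and height (world z) of offcut below 0.01 m and angle between offcut's own z axis and vertical below 0.15 rad and horizontal distance between offcut and air_unit above 0.12 m and distance of each of handle, rule, brush, clamp from where it was at the start of the episode below 0.03 m); the arm keeps its last pose, push and grip.
It fails at once if the offcut is tipped over or knocked off (tilted more than 35 degrees) (angle between offcut's own z axis and vertical above 0.6 rad).
It fails at once if the cap is tipped more than 35 degrees (angle between cap's own z axis and vertical above 0.6 rad).
It fails at once if a bystander (handle, rule, brush, clamp) is moved more than 3 cm (distance of any of handle, rule, brush, clamp from where it was at the start of the episode above 0.03 m).
It also fails if it takes over 58 s, if anything falls off the work surface, if the arm or the gripper's body presses on something with over 40 N, if the wrist force passes 120 N, or if a joint passes its speed limit or range.

## Working session

There is one attempt and no reset: what is moved stays moved. The work goes in short steps, Python scripts to look and compute and a tool call to move; the robot and the scene stay as the last step left them, time stands still between calls to the robot, and variables do not carry over. Pictures are saved under pics/ and viewed, about 8 in all and at most 12, crops included, and the job is handed in when it is done.

Besides the shell and the picture viewer there is one more tool, called after "Emit:" in YAML: its name, and indented under it one key for each argument. jog_arm: Moves the arm, as the interface text tells. Its arguments: {"type":"object","properties":{"increments":{"type":"array"},"force":{"type":"number"}},"required":["increments"]}

```bash
mkdir -p pics; ls; cat > h.py <<'E'
import numpy as np, cv2
from workcell import readout, read_camera, bot, spotter
from scipy.spatial.transform import Rotation as R
def cloud(p):
    z=p["range_z"]; v,u=np.mgrid[:384,:512]
    c=np.stack([(u-p["cx"])/p["fx"]*z,(v-p["cy"])/p["fy"]*z,z,np.ones_like(z)],-1)
    return (c@np.array(p["world_from_camera"]).T)[...,:3]
def st():
    s=readout.read_state(); r=R.from_rotvec(s["tcp_rot"]).as_matrix()
    print("t",round(s["time"],2),"tcp",np.round(s["tool_pos"],4),"x",np.round(r[:,0],3),"y",np.round(r[:,1],3),"z",np.round(r[:,2],3),"F",np.round(s["wrist_force"],1),"T",np.round(s["torque"],2),"w",round(s["width"],3),"q",np.round(s["q"],3)); return s,r
E
cat > look.py <<'E'
from h import *
st()
ims=[]
for cam in ["scene","top"]:
    p=read_camera(cam); c=cloud(p); ims.append(p["img"])
    for n in ["air_unit","cap","offcut","handle","rule","brush","clamp","knob"]:
        m=spotter.masks_of(p,n)
        if not m: print(cam,n,None); continue
        m=m[0]; k=m["mask"]&(p["range_z"]>0); q=c[k]
        top=q[q[:,2]>np.percentile(q[:,2],90)-.008]
        r=cv2.minAreaRect((top[:,:2]*1000).astype(np.float32))
        print(cam,n,round(m["p"],2),np.round(m["location"]),"zpct",np.round(np.percentile(q[:,2],[5,50,95]),3),"rect mm",np.round(r[0]),np.round(r[1]),round(r[2],1),"xy",np.round(q[:,:2].min(0),3),np.round(q[:,:2].max(0),3))
cv2.imwrite("pics/a.png",cv2.resize(np.hstack(ims),(800,300))); cv2.imwrite("pics/top.png",ims[1]);
E
python3 look.py
```

```text
pics
t 0.0 tcp [ 0.2575 -0.6232  0.2439] x [ 0.382 -0.924 -0.002] y [-0.001  0.002 -1.   ] z [0.924 0.382 0.   ] F [ 0.2  0.2 -0.2] T [ 0.01 -0.02 -0.  ] w 1.001 q [-1.216  0.265  1.605 -0.     1.274 -0.037]
scene air_unit 0.96 [243. 202.] zpct [0.004 0.04  0.077] rect mm [573.  -0.] [172.  49.] 87.0 xy [ 0.526 -0.107] [0.696 0.114]
scene cap 0.7 [225. 189.] zpct [0.052 0.071 0.089] rect mm [559.  41.] [19. 61.] 4.5 xy [0.549 0.01 ] [0.603 0.076]
scene offcut 0.87 [238. 176.] zpct [0.096 0.126 0.141] rect mm [571.  -3.] [133.  51.] 86.2 xy [ 0.542 -0.07 ] [2.191 1.039]
scene handle None
scene rule None
scene brush 0.75 [321. 255.] zpct [0.008 0.016 0.02 ] rect mm [ 442. -367.] [ 22. 186.] 16.1 xy [ 0.41  -0.457] [ 0.471 -0.277]
scene clamp 0.91 [357. 223.] zpct [-0.     0.016  0.026] rect mm [ 482. -505.] [527. 146.] 27.5 xy [ 0.22  -0.587] [ 0.718 -0.334]
scene knob 0.65 [247. 200.] zpct [0.004 0.04  0.075] rect mm [568.  -1.] [ 61. 177.] 3.7 xy [ 0.526 -0.107] [0.696 0.144]
top air_unit 0.63 [236. 203.] zpct [0.006 0.048 0.061] rect mm [574.  -0.] [189.  81.] 86.8 xy [ 0.534 -0.106] [0.62  0.103]
top cap None
top offcut 0.56 [233. 190.] zpct [0.119 0.139 0.142] rect mm [576.  -3.] [128.  42.] 88.2 xy [ 0.553 -0.066] [0.599 0.061]
top handle 0.59 [136. 232.] zpct [0.003 0.016 0.02 ] rect mm [479. 295.] [ 19. 101.] 9.3 xy [0.466 0.246] [0.495 0.345]
top rule 0.67 [209. 148.] zpct [-0.     0.014  0.018] rect mm [735.  68.] [ 17. 198.] 5.4 xy [ 0.719 -0.031] [0.757 0.167]
top brush 0.58 [352. 239.] zpct [0.012 0.017 0.022] rect mm [ 444. -366.] [ 17. 183.] 13.5 xy [ 0.417 -0.455] [ 0.469 -0.277]
top clamp 0.64 [376. 171.] zpct [0.    0.018 0.026] rect mm [ 653. -433.] [173.  81.] 83.6 xy [ 0.606 -0.515] [ 0.712 -0.347]
top knob 0.86 [234. 203.] zpct [0.006 0.049 0.061] rect mm [574.  -0.] [189.  81.] 86.8 xy [ 0.533 -0.106] [0.62  0.102]
```

View image.

View pics/a.png

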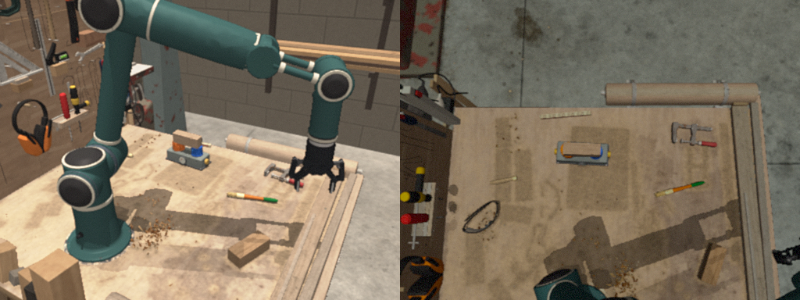

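View pics/top.png

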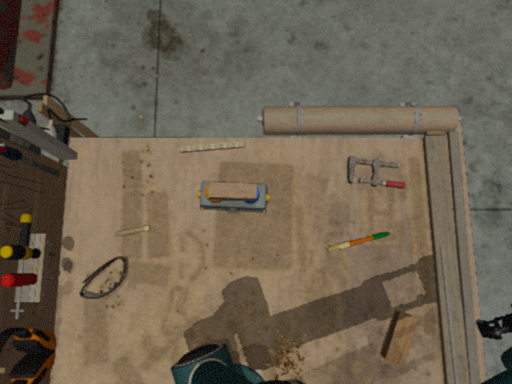

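The scene view shows the unit with the offcut on it. In the top view the unit is at about (234,193) px, the offcut across it, and the orange cap at its left end, which is +y. The rule is at (213,147), handle (133,231), clamp (377,172) and brush (358,242). The bench at y≈-0.22 is bare. I'll move above the unit.

Emit:
jog_arm:
  increments:
    - [-0.0377,0,0.0442,0,0,0,1]
    - [-0.0377,0,0.0442,0,0,0,1]
    - [-0.0377,0,0.0442,0,0,0,1]
    - [-0.0377,0,0.0442,0,0,0,1]
    - [-0.0377,0,0.0442,0,0,0,1]
    - [-0.0377,0,0.0442,0,0,0,1]
    - [-0.0377,0,0.0442,0,0,0,1]
    - [-0.0377,0,0.0442,0,0,0,1]
    - [-0.0377,0,0.0442,0,0,0,1]
    - [-0.0377,0,0.0442,0,0,0,1]

```text
time: 2.15
tool_pos: [0.5303, -0.0966, 0.2468]
tcp_rot: [-1.366, 0.915, -0.93]
wrist_force: [0.8, -1.2, 0.2]
width: 1.0
```

Emit:
jog_arm:
  increments:
    - [0,0,0,0,-0.16,0,1]
    - [0,0,0,0,-0.16,0,1]
    - [0,0,0,0,-0.16,0,1]
    - [0,0,0,0,-0.16,0,1]
    - [0,0,0,0,-0.16,0,1]
    - [0,0,0,0,-0.16,0,1]
    - [0,0,0,0,-0.16,0,1]

```text
time: 3.02
tool_pos: [0.5326, -0.0904, 0.248]
tcp_rot: [-1.575, 0.009, -0.025]
wrist_force: [-0.3, -1.0, 0.9]
width: 0.995
```

```bash
cat > w.py <<'E'
from h import *
import sys
st(); p=read_camera("wrist"); c=cloud(p); cv2.imwrite("pics/%s.png"%sys.argv[1],p["img"])
print("cam at",np.round(np.array(p["world_from_camera"])[:3,3],3))
for n in sys.argv[2:]:
    for m in spotter.masks_of(p,n)[:1]:
        q=c[m["mask"]&(p["range_z"]>0)]; h=np.percentile(q[:,2],90)
        t=q[abs(q[:,2]-h)<.006]
        r=cv2.minAreaRect((t[:,:2]*1000).astype(np.float32))
        print(n,round(m["p"],2),np.round(m["location"]),"ztop",round(np.median(t[:,2]),4),"rect",np.round(r[0],1),np.round(r[1],1),round(r[2],1),"med",np.round(np.median(t[:,:2],0),3))
E
python3 w.py w1 offcut air_unit cap
```

```text
t 3.02 tcp [ 0.5326 -0.0904  0.248 ] x [ 1.    -0.022  0.01 ] y [ 0.01  -0.004 -1.   ] z [ 0.022  1.    -0.004] F [-0.3 -1.   0.9] T [ 0.03 -0.03 -0.03] w 0.995 q [-0.213 -0.     1.896 -0.002  1.235 -0.191]
cam at [ 0.532 -0.01   0.378]
offcut 0.77 [304.  84.] ztop 0.1401 rect [576.4  -2. ] [129.5  41.9] 87.7 med [0.576 0.007]
air_unit 0.86 [266.  94.] ztop 0.051 rect [5.748e+02 2.000e-01] [188.5  79. ] 86.9 med [0.552 0.006]
cap 0.66 [275.  40.] ztop 0.0886 rect [556.5  50. ] [18.2  2.4] 86.5 med [0.557 0.05 ]
```

Emit:
jog_arm:
  increments:
    - [0.021,0,0.045,0.002,0.01,0.005,1]
    - [0.021,0,0.045,0.002,0.01,0.005,1]
    - [0,0.03,0,0,0,0,1]
    - [0,0.03,0,0,0,0,1]
    - [0,0,0,0,0,0,1]

```text
time: 3.85
tool_pos: [0.5806, 0.0002, 0.188]
tcp_rot: [-1.571, 0.049, -0.054]
wrist_force: [-0.0, -0.2, 0.4]
width: 0.999
```

```bash
python3 w.py w2 offcut air_unit
```

```text
t 3.85 tcp [5.806e-01 2.000e-04 1.880e-01] x [ 0.998 -0.066  0.003] y [ 0.003 -0.    -1.   ] z [ 0.066  0.998 -0.   ] F [-0.  -0.2  0.4] T [ 0.01  0.05 -0.02] w 0.999 q [-0.042  0.128  1.874 -0.     1.136  0.023]
cam at [0.585 0.08  0.318]
offcut 0.62 [250. 212.] ztop 0.1401 rect [576.5  -1.9] [129.7  41.5] 87.8 med [0.577 0.009]
air_unit 0.58 [272. 110.] ztop 0.051 rect [576.3   1.4] [188.4  82.5] 86.9 med [0.605 0.074]
```

Emit:
jog_arm:
  increments:
    - [-0.004,0.01,-0.002,0,-0.028,0,1]
    - [0,0.031,0,0,0,0,1]
    - [0,0.031,0,0,0,0,1]
    - [0,0,0,0,0,0,1]
    - [0,0,0,0,0,0,1]

```text
time: 4.62
tool_pos: [0.5835, -0.0039, 0.1247]
tcp_rot: [-1.572, 0.011, -0.045]
wrist_force: [2.0, -0.4, 0.4]
width: 0.996
```

```bash
python3 w.py w3 offcut
```

```text
t 4.62 tcp [ 0.5835 -0.0039  0.1247] x [ 0.999 -0.036  0.022] y [ 0.022 -0.002 -1.   ] z [ 0.036  0.999 -0.001] F [ 2.  -0.4  0.4] T [ 0.09  0.02 -0.01] w 0.996 q [-4.900e-02  1.840e-01  1.937e+00 -1.000e-03  9.990e-01 -1.300e-02]
cam at [0.583 0.076 0.255]
offcut 0.96 [243. 229.] ztop 0.1402 rect [577.   10.5] [104.6  41.6] 87.8 med [0.578 0.022]
```

View pics/w3.png

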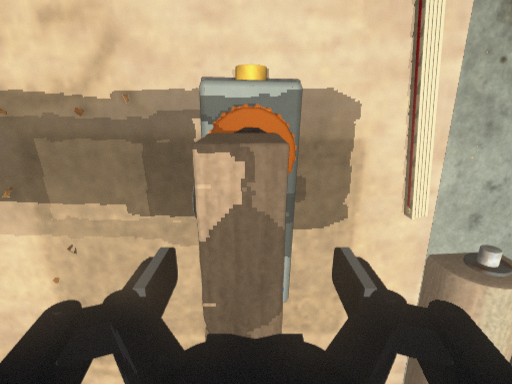

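The open jaws straddle the offcut (edges at columns 200 and 285), with the orange cap visible at (257,118). The jaws sit about 7 mm too far in +x and slightly tilted, so I'll correct that and close.

Emit:
jog_arm:
  increments:
    - [-0.0065,0.008,0.002,0,0,0.022,1]
    - [0,0,0,0,0,0,1]
    - [0,0,0,0,0,0,1]

```text
time: 5.1
tool_pos: [0.5782, -0.0015, 0.1184]
tcp_rot: [-1.572, 0.026, -0.03]
wrist_force: [-0.5, -0.5, -0.4]
width: 1.0
```

```bash
python3 -c "
from h import *
st()"
```

```text
t 5.1 tcp [ 0.5782 -0.0015  0.1184] x [ 0.999 -0.035  0.002] y [ 0.002 -0.001 -1.   ] z [ 0.035  0.999 -0.001] F [-0.5 -0.5 -0.4] T [-0.02  0.   -0.02] w 1.0 q [-4.500e-02  1.930e-01  1.939e+00 -1.000e-03  1.008e+00 -9.000e-03]
```

Emit:
jog_arm:
  increments:
    - [-0.001,0.002,0,0,0,0,0.4]
    - [0,0,0,0,0,0,0.0]
    - [0,0,0,0,0,0,0.0]
    - [0,0,0,0,0,0,0.0]
    - [0,0,0,0,0,0,0.0]
    - [0,0,0,0,0,0,0.0]
  force: 40

```text
time: 5.85
tool_pos: [0.5774, -0.0014, 0.1167]
tcp_rot: [-1.572, 0.026, -0.03]
wrist_force: [0.3, 0.4, 0.0]
width: 0.494
```

Emit:
jog_arm:
  increments:
    - [0,-0.01,0,0,0,0,0]
    - [0,-0.02,0,0,0,0,0]
    - [0,-0.03,0,0,0,0,0]
    - [0,0,0,0,0,0,0]

```text
time: 6.35
tool_pos: [0.5762, -0.0013, 0.1778]
tcp_rot: [-1.572, 0.028, -0.028]
wrist_force: [0.6, 0.2, -1.7]
width: 0.484
```

```bash
python3 w.py w4 offcut cap air_unit
```

```text
t 6.35 tcp [ 0.5762 -0.0013  0.1778] x [ 0.999 -0.035  0.   ] y [ 0.    -0.001 -1.   ] z [ 0.035  0.999 -0.001] F [ 0.6  0.2 -1.7] T [ 0.04 -0.03 -0.01] w 0.484 q [-4.500e-02  1.300e-01  1.891e+00 -1.000e-03  1.120e+00 -9.000e-03]
cam at [0.579 0.079 0.308]
offcut 0.66 [256. 231.] ztop 0.2013 rect [576.2  15.9] [93.9 41.8] 87.9 med [0.577 0.026]
cap 0.67 [258. 100.] ztop 0.0511 rect [584.3  72.1] [47.2 74. ] 85.9 med [0.584 0.082]
air_unit 0.74 [260.  99.] ztop 0.0511 rect [584.3  71.2] [48.2 73.9] 86.9 med [0.584 0.082]
```

View pics/w4.png

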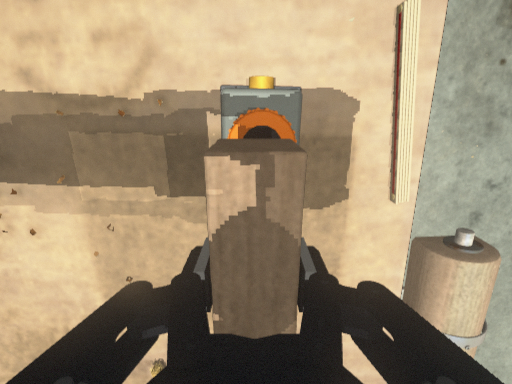

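The offcut is held level between the pads, and the cap's black disc shows at (263,132), still seated. I'll carry the offcut to y≈-0.23.

Emit:
jog_arm:
  increments:
    - [0,0,-0.04,0,0,0,0]
    - [0,0,-0.045,0,0,0,0]
    - [0,0,-0.045,0,0,0,0]
    - [0,0,-0.045,0,0,0,0]
    - [0,0,-0.04,0,0,0,0]
    - [0,0.02,-0.01,0,0,0,0]
    - [0,0.03,0,0,0,0,0]
    - [0,0.03,0,0,0,0,0]
    - [0,0.02,0,0,0,0,0]
    - [0,0,0,0,0,0,0]

```text
time: 7.8
tool_pos: [0.5525, -0.226, 0.0517]
tcp_rot: [-1.56, 0.052, -0.0]
wrist_force: [-0.6, -0.4, -1.2]
width: 0.486
```

```bash
python3 w.py w5 offcut
```

```text
t 7.8 tcp [ 0.5525 -0.226   0.0517] x [ 0.999 -0.033 -0.033] y [-0.033  0.011 -0.999] z [0.034 0.999 0.01 ] F [-0.6 -0.4 -1.2] T [0.03 0.02 0.01] w 0.486 q [-0.428  0.326  1.912 -0.005  0.938 -0.391]
cam at [ 0.559 -0.147  0.182]
offcut 0.66 [255. 232.] ztop 0.0754 rect [ 553.  -209.1] [94.  42.7] 88.4 med [ 0.553 -0.2  ]
```

Emit:
jog_arm:
  increments:
    - [0,0,0,-0.011,0,-0.033,0]
    - [0,0.012,0,0,0,0,0]
    - [0,0.011,0,0,0,0,0]
    - [0,0,0,0,0,0,0]

```text
time: 8.4
tool_pos: [0.5575, -0.2274, 0.0328]
tcp_rot: [-1.576, 0.018, -0.033]
wrist_force: [-0.5, -0.4, -1.4]
width: 0.485
```

```bash
python3 w.py w6 offcut
```

```text
t 8.4 tcp [ 0.5575 -0.2274  0.0328] x [ 0.999 -0.032  0.009] y [ 0.009 -0.006 -1.   ] z [ 0.032  0.999 -0.005] F [-0.5 -0.4 -1.4] T [ 0.03  0.01 -0.  ] w 0.485 q [-0.428  0.335  1.942 -0.002  0.853 -0.394]
cam at [ 0.558 -0.147  0.163]
offcut 0.76 [256. 234.] ztop 0.0562 rect [ 557.3 -210.1] [94.2 41.9] 88.2 med [ 0.558 -0.2  ]
```

Next comes about 9 mm more. I'll touch down gently and open.

Emit:
jog_arm:
  increments:
    - [0,0.006,0,0.006,0,0.009,0]
    - [0,0.002,0,0,0,0,0]
    - [0,0.001,0,0,0,0,0]
    - [0,0,0,0,0,0,0]

```text
time: 9.0
tool_pos: [0.5592, -0.2284, 0.0248]
tcp_rot: [-1.571, 0.024, -0.027]
wrist_force: [-1.5, -0.4, -1.4]
width: 0.483
```

Emit:
jog_arm:
  increments:
    - [0,0.001,0,0,0,0,0]
    - [0,0.001,0,0,0,0,0.6]
    - [0,0,0,0,0,0,1]
    - [0,0,0,0,0,0,1]
    - [0,0,0,0,0,0,1]
    - [0,0,0,0,0,0,1]

```text
time: 9.75
tool_pos: [0.5602, -0.2288, 0.0246]
tcp_rot: [-1.572, 0.022, -0.029]
wrist_force: [0.1, -0.5, -0.2]
width: 0.998
```

Emit:
jog_arm:
  increments:
    - [0,-0.03,0,0,0,0,1]
    - [0,-0.05,0,0,0,0,1]
    - [0,-0.05,0,0,0,0,1]
    - [0,-0.03,0.03,0,0,0,1]
    - [0,0,0.055,0,0,0,1]
    - [0,0,0.055,0,0,0,1]
    - [0,0,0.055,0,0,0,1]
    - [0,0,0.05,0,0,0,1]
    - [0,0,0.02,0,0,0,1]
    - [0,0,0,0,0,0,1]

```text
time: 11.0
tool_pos: [0.5694, 0.0434, 0.1907]
tcp_rot: [-1.57, 0.021, -0.034]
wrist_force: [-0.4, 0.1, -0.5]
width: 1.001
```

```bash
python3 w.py w7 cap air_unit; python3 - <<'E'
from h import *
p=read_camera("top"); c=cloud(p)
for n in ["offcut","cap","cap_top"]:
    for m in spotter.masks_of(p,n)[:2]:
        q=c[m["mask"]]; print(n,m["p"],np.round(np.median(q,0),3),np.round(np.percentile(q[:,2],95),3))
E
```

```text
t 11.0 tcp [0.5694 0.0434 0.1907] x [ 0.999 -0.035  0.008] y [ 0.008  0.    -1.   ] z [0.035 0.999 0.   ] F [-0.4  0.1 -0.5] T [-0.03  0.03 -0.05] w 1.001 q [ 0.033  0.104  1.895 -0.     1.134  0.068]
cam at [0.571 0.124 0.321]
cap 0.59 [270. 186.] ztop 0.0934 rect [583.4  50.8] [52.6 52.9] 85.4 med [0.583 0.052]
air_unit 0.79 [261. 230.] ztop 0.0932 rect [579.1 -13.8] [119.2  49.9] 87.7 med [ 0.578 -0.046]
offcut 0.63 [ 0.557 -0.228  0.046] 0.05
cap 0.62 [0.478 0.296 0.016] 0.021
```

View pics/w7.png

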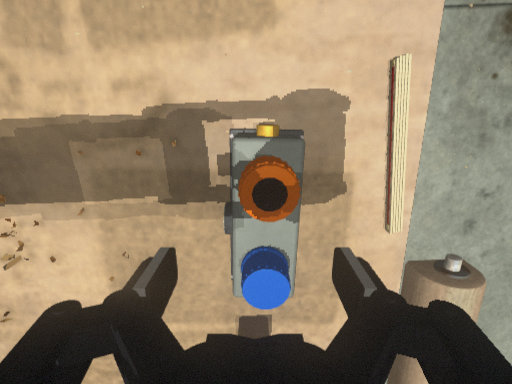

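The offcut is lying flat on the bench (top at z≈0.047) at (0.557,-0.228). The cap is bare at (270,187) px with its black disc in the middle, the blue knob is at (266,280), and the rule at (398,145).

Emit:
jog_arm:
  increments:
    - [0.0115,0.02,0.0075,0,0,0.008,1]
    - [0,0.03,0,0,0,0,1]
    - [0,0,0,0,0,0,1]
    - [0,0,0,0,0,0,1]

```text
time: 11.85
tool_pos: [0.5834, 0.0449, 0.1417]
tcp_rot: [-1.57, 0.032, -0.037]
wrist_force: [0.7, -0.5, 1.5]
width: 0.997
```

```bash
cat > disc.py <<'E'
from h import *
s,r=st(); p=read_camera("wrist"); c=cloud(p); cv2.imwrite("pics/d.png",p["img"])
hsv=cv2.cvtColor(p["img"],cv2.COLOR_BGR2HSV)
o=(hsv[...,0]<16)&(hsv[...,1]>190)&(c[...,2]>.085)&(c[...,2]<.2)&(np.abs(c[...,0]-.58)<.05)&(np.abs(c[...,1]-.05)<.06)
q=c[o]; t=q[abs(q[:,2]-np.percentile(q[:,2],95))<.006]
(x,y),rad=cv2.minEnclosingCircle((t[:,:2]*1000).astype(np.float32))
print("orange n",o.sum(),"z",np.percentile(q[:,2],95).round(4),"circ",round(x,1),round(y,1),round(rad,1))
d=np.array([x/1000,y/1000,0])-np.array(s["tool_pos"]); d[2]=0
print("tool shift",np.round(r.T@d,4))
E
python3 disc.py
```

```text
t 11.85 tcp [0.5834 0.0449 0.1417] x [ 0.999 -0.044  0.003] y [ 0.003  0.    -1.   ] z [0.044 0.999 0.   ] F [ 0.7 -0.5  1.5] T [-0.01  0.02 -0.04] w 0.997 q [0.034 0.18  1.906 0.    1.053 0.079]
orange n 2801 z 0.0943 circ 582.8 50.8 27.0
tool shift [-0.0008 -0.      0.0058]
```

Emit:
jog_arm:
  increments:
    - [-0.001,0.01,0.006,0,0,0,1]
    - [0,0.028,0,0,0,0,1]
    - [0,0.025,0,0,0,0,1]
    - [0,0,0,0,0,0,1]
    - [0,0,0,0,0,0,1]

```text
time: 12.52
tool_pos: [0.5857, 0.0524, 0.0813]
tcp_rot: [-1.569, 0.026, -0.043]
wrist_force: [-0.0, 0.1, 0.1]
width: 1.005
```

```bash
python3 disc.py
```

```text
t 12.53 tcp [0.5857 0.0524 0.0813] x [ 0.999 -0.044  0.011] y [ 0.011  0.001 -1.   ] z [0.044 0.999 0.001] F [-0.   0.1  0.1] T [-0.01 -0.02  0.01] w 1.005 q [4.700e-02 2.490e-01 1.949e+00 1.000e-03 9.330e-01 9.100e-02]
orange n 5482 z 0.0942 circ 583.2 50.4 27.1
tool shift [-0.0024 -0.     -0.0021]
```

Emit:
jog_arm:
  increments:
    - [-0.0025,0.007,-0.002,0,0,0.011,1]
    - [0,0,0,0,0,0,1]
    - [0,0,0,0,0,0,0.8]
    - [0,0,0,0,0,0,0.0]
    - [0,0,0,0,0,0,0.0]
    - [0,0,0,0,0,0,0.0]
    - [0,0,0,0,0,0,0.0]
  force: 40

```text
time: 13.45
tool_pos: [0.5843, 0.0506, 0.0767]
tcp_rot: [-1.569, 0.033, -0.037]
wrist_force: [-0.4, 0.4, 1.1]
width: 0.619
```

```bash
python3 disc.py
```

```text
t 13.45 tcp [0.5843 0.0506 0.0767] x [ 0.999 -0.045  0.002] y [ 0.003  0.002 -1.   ] z [0.045 0.999 0.002] F [-0.4  0.4  1.1] T [ 0.06  0.1  -0.  ] w 0.619 q [0.043 0.256 1.949 0.002 0.934 0.086]
orange n 5916 z 0.0942 circ 583.2 50.5 27.5
tool shift [-0.0011 -0.     -0.0002]
```

Emit:
jog_arm:
  increments:
    - [0,0,0,0,0.07,0,0]
    - [0,0,0,0,0.07,0,0]
    - [0,0,0,0,0.07,0,0]
    - [0,0,0,0,0.05,0,0]

```text
time: 14.0
tool_pos: [0.5837, 0.0479, 0.0767]
tcp_rot: [-1.565, 0.231, -0.234]
wrist_force: [-1.3, 1.4, 1.7]
width: 0.62
```

```bash
python3 disc.py
```

```text
t 14.0 tcp [0.5837 0.0479 0.0767] x [ 0.957 -0.291  0.003] y [ 0.001 -0.007 -1.   ] z [ 0.291  0.957 -0.006] F [-1.3  1.4  1.7] T [0.17 0.18 2.44] w 0.62 q [ 0.043  0.256  1.949 -0.008  0.936  0.344]
orange n 5960 z 0.0942 circ 583.6 50.7 27.9
tool shift [-0.0009 -0.      0.0026]
```

Clockwise met a hard stop (2.4 Nm after about 14°), so that is the wrong way. I'll turn it counter-clockwise.

Emit:
jog_arm:
  increments:
    - [0,0,0,0,-0.12,0,0]
    - [0,0,0,0,-0.14,0,0]
    - [0,0,0,0,-0.14,0,0]
    - [0,0,0,0,-0.14,0,0]
    - [0,0,0,0,-0.14,0,0]
    - [0,0,0,0,-0.14,0,0]

```text
time: 14.8
tool_pos: [0.584, 0.048, 0.0769]
tcp_rot: [-1.533, -0.429, 0.429]
wrist_force: [-0.9, -0.8, -0.5]
width: 0.623
```

```bash
python3 disc.py
```

```text
t 14.8 tcp [0.584  0.048  0.0769] x [ 0.854  0.52  -0.001] y [ 0.002 -0.005 -1.   ] z [-0.52   0.854 -0.005] F [-0.9 -0.8 -0.5] T [-0.19 -0.02 -0.06] w 0.623 q [ 0.042  0.256  1.949 -0.006  0.935 -0.501]
orange n 5926 z 0.0944 circ 582.5 49.8 27.2
tool shift [-0.0004 -0.      0.0023]
```

Emit:
jog_arm:
  increments:
    - [0,0,0,0,-0.14,0,0]
    - [0,0,0,0,-0.14,0,0]
    - [0,0,0,0,-0.14,0,0]
    - [0,0,0,0,-0.12,0,0]
    - [0,0,0,0,-0.08,0,0]
    - [0,0,0,0,-0.08,0,0]
    - [0,0,0,0,-0.05,0,0]

```text
time: 15.72
tool_pos: [0.5841, 0.0494, 0.0768]
tcp_rot: [-1.326, -1.006, 1.002]
wrist_force: [-0.4, -1.8, 0.6]
width: 0.622
```

```bash
python3 disc.py
```

```text
t 15.72 tcp [0.5841 0.0494 0.0768] x [0.272 0.962 0.002] y [ 0.001  0.002 -1.   ] z [-0.962  0.272 -0.001] F [-0.4 -1.8  0.6] T [-0.26  0.09 -2.07] w 0.622 q [ 0.041  0.256  1.948  0.002  0.935 -1.256]
orange n 5713 z 0.0944 circ 583.0 49.7 27.5
tool shift [-0.     -0.      0.0012]
```

The cap is at its stop, with yaw 1.295 and a torque of -2.1 Nm. I'll lift gently first.

Emit:
jog_arm:
  increments:
    - [0,0,0,0,0.03,0,0]
    - [0,-0.005,0,0,0,0,0]
    - [0,-0.006,0,0,0,0,0]

```text
time: 16.15
tool_pos: [0.5836, 0.0496, 0.0799]
tcp_rot: [-1.34, -0.978, 0.971]
wrist_force: [13.1, 2.4, -29.0]
width: 0.618
```

```bash
python3 disc.py
```

```text
t 16.15 tcp [0.5836 0.0496 0.0799] x [0.309 0.951 0.004] y [ 0.002  0.003 -1.   ] z [-0.951  0.309 -0.001] F [ 13.1   2.4 -29. ] T [ 0.23 -2.18 -0.64] w 0.618 q [ 0.04   0.251  1.949  0.004  0.94  -1.219]
orange n 5878 z 0.0973 circ 581.7 49.6 27.3
tool shift [-0.0005 -0.      0.0018]
```

View pics/d.png

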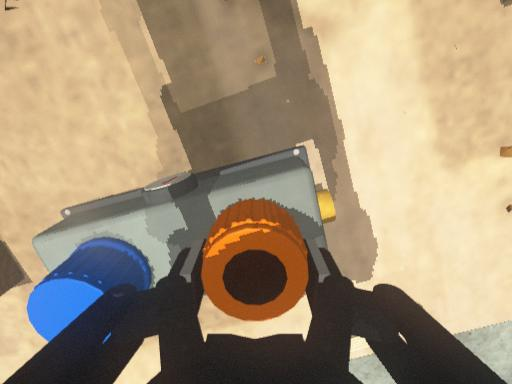

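The picture shows the cap at (255,260) px between the pads, with the finger linkage passing beside the knob at (95,290). The stop was a pure couple with little lateral force, so it is a real stop. The lift met 29 N at about 3 mm, so I'll relax, press against the stop again and look at the forces.

Emit:
jog_arm:
  increments:
    - [0,0.003,0,0,0,0,0]
    - [0,0,0,0,0,0,0]
    - [0,0,0,0,-0.06,0,0]
    - [0,0,0,0,-0.06,0,0]
  force: 80

```text
time: 16.7
tool_pos: [0.5831, 0.0499, 0.0784]
tcp_rot: [-1.295, -1.057, 1.052]
wrist_force: [-0.9, 0.3, 1.1]
width: 0.609
```

```bash
python3 disc.py
```

```text
t 16.7 tcp [0.5831 0.0499 0.0784] x [0.206 0.979 0.006] y [-0.001  0.006 -1.   ] z [-0.979  0.206  0.002] F [-0.9  0.3  1.1] T [ 0.13  0.24 -2.83] w 0.609 q [ 0.039  0.254  1.948  0.008  0.94  -1.329]
orange n 5694 z 0.0955 circ 581.9 49.3 27.4
tool shift [-0.0009 -0.      0.0011]
```

Emit:
jog_arm:
  increments:
    - [0,-0.004,0,0,-0.03,0,0]
    - [0,-0.005,0,0,-0.03,0,0]

```text
time: 17.0
tool_pos: [0.5835, 0.0499, 0.0793]
tcp_rot: [-1.274, -1.098, 1.084]
wrist_force: [14.5, -1.1, -34.7]
width: 0.612
```

```bash
python3 disc.py
```

```text
t 17.0 tcp [0.5835 0.0499 0.0793] x [0.157 0.988 0.01 ] y [ 0.003  0.01  -1.   ] z [-0.988  0.157 -0.001] F [ 14.5  -1.1 -34.7] T [ 0.5  -2.46 -3.99] w 0.612 q [ 0.037  0.251  1.95   0.012  0.938 -1.383]
orange n 5633 z 0.0962 circ 581.5 49.4 27.2
tool shift [-0.0008 -0.      0.0019]
```

Emit:
jog_arm:
  increments:
    - [0,0.003,0,0,0.04,0,0]
    - [0,0,0,0,0.02,0,0]
    - [0,0,0,0,0,0,0]

```text
time: 17.42
tool_pos: [0.5838, 0.0499, 0.0782]
tcp_rot: [-1.299, -1.049, 1.037]
wrist_force: [0.5, 0.2, -3.3]
width: 0.609
```

```bash
python3 disc.py
```

```text
t 17.43 tcp [0.5838 0.0499 0.0782] x [0.22  0.975 0.01 ] y [ 0.002  0.01  -1.   ] z [-0.975  0.22   0.001] F [ 0.5  0.2 -3.3] T [-0.2   0.03 -1.41] w 0.609 q [ 0.037  0.254  1.949  0.012  0.937 -1.319]
orange n 5646 z 0.0952 circ 582.3 49.9 27.3
tool shift [-0.0003 -0.      0.0014]
```

Emit:
jog_arm:
  increments:
    - [0,0,0,0,0.03,0,0]
    - [0,0,0,0,0,0,0]

```text
time: 17.73
tool_pos: [0.5838, 0.0499, 0.0782]
tcp_rot: [-1.311, -1.028, 1.016]
wrist_force: [-0.4, -1.1, -1.6]
width: 0.607
```

```bash
python3 disc.py
```

```text
t 17.73 tcp [0.5838 0.0499 0.0782] x [0.248 0.969 0.009] y [ 0.002  0.009 -1.   ] z [-0.969  0.248  0.001] F [-0.4 -1.1 -1.6] T [-0.12  0.06 -0.83] w 0.607 q [ 0.038  0.254  1.949  0.011  0.937 -1.289]
orange n 5633 z 0.0951 circ 582.0 50.2 27.0
tool shift [-0.0001  0.      0.0019]
```

Emit:
jog_arm:
  increments:
    - [0,0,0,0,0.04,0.009,0]
    - [0,0,0,0,0.03,0,0]
    - [0,-0.003,0,0,0,0,0]

```text
time: 18.15
tool_pos: [0.5837, 0.05, 0.081]
tcp_rot: [-1.343, -0.972, 0.973]
wrist_force: [0.2, 1.0, -3.7]
width: 0.607
```

```bash
python3 disc.py
```

```text
t 18.15 tcp [0.5837 0.05   0.081 ] x [ 0.312  0.95  -0.001] y [-0.001 -0.001 -1.   ] z [-0.95   0.312  0.   ] F [ 0.2  1.  -3.7] T [ 0.   -0.08 -0.1 ] w 0.607 q [ 4.300e-02  2.520e-01  1.945e+00 -1.000e-03  9.450e-01 -1.210e+00]
orange n 5802 z 0.0979 circ 582.5 50.6 27.3
tool shift [0.0002 0.     0.0014]
```

Emit:
jog_arm:
  increments:
    - [0,-0.004,0,0,0,0,0]

```text
time: 18.32
tool_pos: [0.5837, 0.05, 0.0855]
tcp_rot: [-1.343, -0.972, 0.974]
wrist_force: [-0.2, -0.4, -4.2]
width: 0.608
```

```bash
python3 disc.py
```

```text
t 18.32 tcp [0.5837 0.05   0.0855] x [ 0.311  0.95  -0.001] y [-0.001 -0.001 -1.   ] z [-0.95   0.311  0.   ] F [-0.2 -0.4 -4.2] T [ 0.08 -0.06 -0.07] w 0.608 q [ 4.300e-02  2.460e-01  1.942e+00 -1.000e-03  9.540e-01 -1.211e+00]
orange n 6152 z 0.1024 circ 581.8 50.0 27.7
tool shift [-0.0006  0.      0.0019]
```

It was friction jamming against the stop. With the torque relieved, the cap rises freely (top up 8 mm). I'll lift it straight up to about 10 cm.

Emit:
jog_arm:
  increments:
    - [0,-0.008,0,0,0,0,0]
    - [0,-0.01,0,0,0,0,0]
    - [0,-0.012,0,0,0,0,0]
    - [0,-0.015,0,0,0,0,0]
    - [0,-0.016,0,0,0,0,0]
    - [0,-0.016,0,0,0,0,0]
    - [0,-0.012,0,0,0,0,0]
    - [0,0,0,0,0,0,0]
    - [0,0,0,0,0,0,0]
    - [0,0,0,0,0,0,0]

```text
time: 19.62
tool_pos: [0.5852, 0.0499, 0.1846]
tcp_rot: [-1.345, -0.977, 0.972]
wrist_force: [-0.0, 0.2, -0.8]
width: 0.611
```

```bash
python3 disc.py; python3 - <<'E'
from h import *
p=read_camera("scene"); cv2.imwrite("pics/s2.png",cv2.resize(p["img"][120:300,130:400],(800,533)))
p=read_camera("top"); c=cloud(p)
for n in ["offcut","rule","handle","brush","clamp"]:
    for m in spotter.masks_of(p,n)[:1]:
        q=c[m["mask"]]; t=q[q[:,2]>np.percentile(q[:,2],90)-.008]; r=cv2.minAreaRect((t[:,:2]*1000).astype(np.float32)); print(n,round(m["p"],2),np.round(r[0]),np.round(r[1]),np.round(np.percentile(q[:,2],95),3))
E
```

```text
t 19.62 tcp [0.5852 0.0499 0.1846] x [0.31  0.951 0.   ] y [ 0.004 -0.001 -1.   ] z [-0.951  0.31  -0.004] F [-0.   0.2 -0.8] T [-0.01  0.02  0.  ] w 0.611 q [ 4.300e-02  1.430e-01  1.864e+00 -1.000e-03  1.131e+00 -1.212e+00]
orange n 2641 z 0.1999 circ 582.9 50.5 27.8
tool shift [-0.0002 -0.      0.0024]
offcut 0.58 [ 503. -150.] [105. 308.] 0.05
handle 0.74 [443. 140.] [412.  49.] 0.02
brush 0.89 [ 416. -257.] [ 16. 415.] 0.022
clamp 0.77 [ 563. -256.] [152. 535.] 0.027
```

View pics/s2.png

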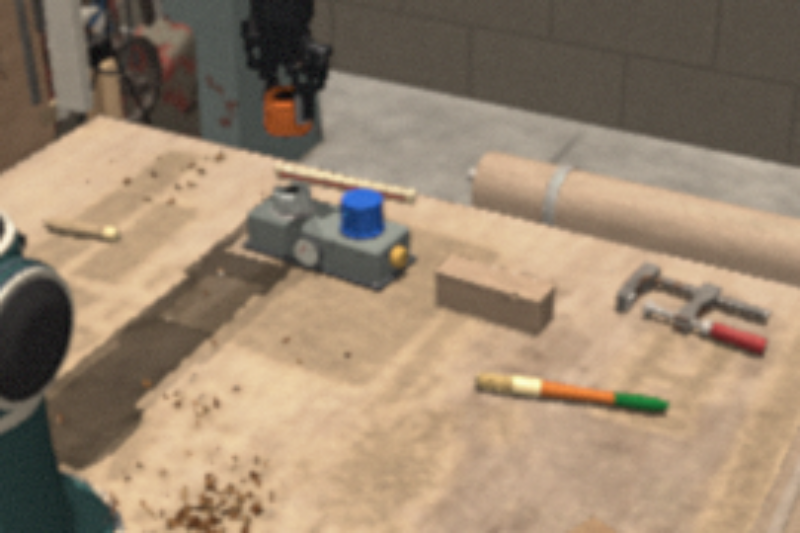

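The cap is held upright in the jaws at (287,112), well above the bare neck at (290,195). The offcut lies flat at (493,292), and the handle, rule, brush and clamp lie as before. I'm handing in.

```bash
python3 -c "
from h import *
st(); print(bot.finish_job())"
```

```text
t 20.02 tcp [0.5856 0.0499 0.1852] x [0.31  0.951 0.001] y [ 0.005 -0.001 -1.   ] z [-0.951  0.31  -0.005] F [-0.1 -0.1 -1.2] T [0.   0.   0.03] w 0.609 q [ 4.300e-02  1.420e-01  1.863e+00 -1.000e-03  1.131e+00 -1.212e+00]
the job is handed in; nothing more can be done
None
```

The cap is off and the job is handed in at about 20 s on the robot's clock; the system gave no verdict.

- **Offcut:** it lies flat and released on the bench at about (0.557, -0.228), roughly 23 cm from the unit's centre.
- **Cap:** the thread is counter-clockwise to open; clockwise hit a hard stop after about 14°. My first two lifts jammed at about 30–35 N because I was still pressing against the stop. Once I eased the torque off, it came up with about 4 N.

**Last checks:**
- The cap is still gripped (opening 0.61) and upright within 0.3°. It is within about 3 mm of its axis, with its rim about 10–11 cm above the seat by the lift of the arm.
- In the last scene picture the neck is bare, the offcut is flat, and the handle, brush and clamp lie where they were.

**Failed or disagreed:**
- The last top-camera position check on the offcut, handle, brush and clamp was spoilt by stray depth points, and it did not find the rule. That they did not move rests on the picture alone.
- The depth camera put the held cap's top at 0.200 m, about 2 mm more than a 10.6 cm lift predicts. The cap also read about 2 mm high when seated.

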